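# Sort out the mixed-up jar lids

### The arm

A 6-joint arm with a two-finger parallel gripper is mounted at the origin on a cart in front of the work surface, level with it; the furniture and walls round the work are solid. World frame = base frame: x ahead of the robot, y to its left, z up, the work surface at z = 0. Lengths are in m, angles in rad, forces in N, time in s.
With the tool pointing down it reaches from about 0.4 to 0.825 m from the base axis. Payload 7 kg.
Tool frame: the origin (TCP) lies between the finger pads; the fingertips stand 8 mm ahead of it and the grasp point (between the pads) lies 11 mm behind it (arm.finger_overhang is the distance from the TCP to the fingertips, in m); z points along the fingers, y is the line along which they close (so a half turn about z gives the same grasp; the last joint's range is limited). The gripper opens to 88 mm and grips with 3 to 60 N. Pads are 19 mm wide; open, the fingers measure 130 mm over their backs; the gripper's body (78 mm by 193 mm) begins 47 mm behind the grasp point.
Start: joints at [1.434, 0.359, 0.012, 0, -1.224, -0.288], TCP at [0.278, 0.615, 0.235] pointing down, gripper open.
Joint ranges: [-3.07, 3.07], [-1.43, 2.12], [-1.02, 1.25], [-3.03, 1.67], [-3.05, -0], [-3.03, 3.03]. Speed limits (rad/s): [2.39, 2.39, 3.01, 3.14, 3.14, 3.14].

### API

Orientations are given as [roll, pitch, yaw] about the fixed x, y, z axes, in that order (R = Rz(yaw) Ry(pitch) Rx(roll)).
In Python, from station import arm gives the robot as it stands.
- The arm moves only by the tool move_arm, never from a script. Its argument "rows" is text: rows parted by semicolons, each of 7 numbers parted by spaces: the turn, a rotation vector about the tool's x, y, z in degrees, then the shift along the tool's x, y, z in m, then the finger opening in m, from 0 to 0.0876. A call has 1 to 8 rows; each row shifts and turns the commanded pose from where the row before left it, along the tool's axes as they then stand; what a row does not reach is not made up. A row lasts 1/8 s, in which the tool goes at most 62.5 mm and 10.7 degrees, less where a joint would pass 70% of its speed; a pose out of reach is approached as far as the arm can. A call is refused whole if a number of a shift passes 0.0625 or a number of a turn 10.7, either way. A call with a gripper value outside its range is refused whole. The fingers move at their own pace and stop on an object; "squeeze" is the grip in N (left out, the last holds). Time passes only in rows, so rows that do not move let the fingers close. It gives the time, the measured TCP pose, the force, the opening and the grip force at its end, in the units of the state.
- arm.get_state(): the state, without advancing time (a new reading comes with each control period).
- arm.grab_frame(name): name is "scene" or "side" or "wrist"; returns (picture, depth): 420x560x3 uint8, blue, green, red; 420x560 float32, m along the optical axis (not along the pixel's ray), 0 where there is no reading.
- arm.camera_model(name): a dict with "mtx" (3x3 intrinsics, pixels), "camera_from_world" (4x4, takes a point from world to camera coordinates); the wrist camera has in their place "mount" (4x4, takes a point from camera to tool coordinates, whose origin is the TCP and whose axes are the flange's). Camera axes: x right, y down, z forward; pixel columns grow to the right and rows downward; lengths in m; the calibration is good to about 2 mm. A picture is of the moment at which its call begins: read the wrist's pose just before it. camera_model takes no time and is no camera call.
- arm.job_done(): hands the job in; it is judged then, once.
The state is a dict: "t": time; "q": joint angles; "qd": joint speeds; "joint_efforts": joint torques, N m; "eef_pos": TCP position; "ee_rot": TCP orientation; "force": force on the tool from outside, world axes, zero at the start; "moment": the same for the moment, N m; "width": finger opening in m; "gripper_force": force on a finger pad.
Only numpy, scipy, OpenCV 4.12 (cv2) and the standard library are available. Lean on these libraries where they do the work, as an engineer would, in place of code of your own. Each camera call takes 0.05 s, during which the arm holds its last target. There are 200 camera calls.

### The job

After the washing-up the lids of the four storage jars were put on the wrong jars. Swap them round until every jar wears the lid of its own colour, seated fully and level in its mouth; a lid may wait on a free bit of worktop meanwhile. Lower each lid into place before letting go - the crockery must not be dropped - keep the lids right side up, and leave the jars, the spice jar and the salt shaker standing where they are.

Things in the scene. Friction and masses are not known exactly. Their poses are not given: they have to be found in the camera images.
- jar_white: cream-white glazed storage jar, 95 mm tall, 122 mm across the belly, open-topped: rim 88 mm outside, mouth about 75 mm. 0.9 kg, stands loose. Origin: centre of its underside; z up. At the start it wears another jar's lid. All lids fit all jars: a seated lid's disc rests on the rim, the lid's origin 81 mm above the jar's, with about 4 mm of sideways play.
- jar_blue: dark-blue glazed storage jar, 95 mm tall, 122 mm across the belly, open-topped: rim 88 mm outside, mouth about 75 mm. 0.9 kg, stands loose. Origin: centre of its underside; z up. At the start it wears another jar's lid. All lids fit all jars: a seated lid's disc rests on the rim, the lid's origin 81 mm above the jar's, with about 4 mm of sideways play.
- jar_red: brick-red glazed storage jar, 95 mm tall, 122 mm across the belly, open-topped: rim 88 mm outside, mouth about 75 mm. 0.9 kg, stands loose. Origin: centre of its underside; z up. At the start it wears another jar's lid. All lids fit all jars: a seated lid's disc rests on the rim, the lid's origin 81 mm above the jar's, with about 4 mm of sideways play.
- jar_green: leaf-green glazed storage jar, 95 mm tall, 122 mm across the belly, open-topped: rim 88 mm outside, mouth about 75 mm. 0.9 kg, stands loose. Origin: centre of its underside; z up. At the start it wears another jar's lid. All lids fit all jars: a seated lid's disc rests on the rim, the lid's origin 81 mm above the jar's, with about 4 mm of sideways play.
- lid_white: loose lid of the cream-white jar, 0.16 kg: cream-white disc, pale-wood knob on top, pale plug beneath. Origin: centre of the plug's underside; z up. Above it: plug 0-14 mm (54 mm across at the bottom, tapering out to 66), disc 14-23 mm (94 mm across), boss 23-25 mm (36 mm across), upright round knob 23-60 mm (25 mm across at its foot, 28 near the top). On the worktop it stands on its plug.
- lid_blue: loose lid of the dark-blue jar, 0.16 kg: dark-blue disc, pale-wood knob on top, pale plug beneath. Origin: centre of the plug's underside; z up. Above it: plug 0-14 mm (54 mm across at the bottom, tapering out to 66), disc 14-23 mm (94 mm across), boss 23-25 mm (36 mm across), upright round knob 23-60 mm (25 mm across at its foot, 28 near the top). On the worktop it stands on its plug.
- lid_red: loose lid of the brick-red jar, 0.16 kg: brick-red disc, pale-wood knob on top, pale plug beneath. Origin: centre of the plug's underside; z up. Above it: plug 0-14 mm (54 mm across at the bottom, tapering out to 66), disc 14-23 mm (94 mm across), boss 23-25 mm (36 mm across), upright round knob 23-60 mm (25 mm across at its foot, 28 near the top). On the worktop it stands on its plug.
- lid_green: loose lid of the leaf-green jar, 0.16 kg: leaf-green disc, pale-wood knob on top, pale plug beneath. Origin: centre of the plug's underside; z up. Above it: plug 0-14 mm (54 mm across at the bottom, tapering out to 66), disc 14-23 mm (94 mm across), boss 23-25 mm (36 mm across), upright round knob 23-60 mm (25 mm across at its foot, 28 near the top). On the worktop it stands on its plug.
- spice: spice jar with a bright red cap, 45 mm across, 106 mm tall, standing loose between the storage jars; origin: centre of its underside. A bystander. Apart from it and the salt shaker the worktop between the four storage jars is bare.
- salt: salt shaker with a grey top, 44 mm across, 90 mm tall, standing loose between the storage jars; origin: centre of its underside. A bystander.
Mind the look-alikes: they are no part of the job. What is shaped like the jar_blue but orange is not meant.

How it is judged:
By the outcome, as a careful person would: the job done as asked, in the order asked, and still so for the second after the job is handed in, with the robot touching nothing.
It also fails if it takes over 128 s, if anything falls off the work surface, if the arm or the gripper's body presses on something with over 40 N, if the wrist force passes 120 N, or if a joint passes its speed limit or range.

## Working session

There is one attempt and no reset: what is moved stays moved. The work goes in short steps, Python scripts to look and compute and a tool call to move; the robot and the scene stay as the last step left them, time stands still between calls to the robot, and variables do not carry over. Pictures are saved under pics/ and viewed, at most 14 in all, crops included, and the job is handed in when it is done.

Besides the shell and the picture viewer there is one more tool, called after "Call:" as a command line: name --argument value ..., lists and objects as JSON in quotes. move_arm: Moves the arm, as the interface text tells. Its arguments: {"type":"object","properties":{"rows":{"type":"string"},"squeeze":{"type":"number"}},"required":["rows"]}

```bash
mkdir -p pics; ls
python3 - <<'E'
from station import arm
import cv2
for n in ("scene","side"):
    p,d=arm.grab_frame(n); cv2.imwrite(f"pics/{n}0.png",p)
print(arm.get_state())
print(arm.camera_model("wrist"))
E
```

```text
pics
{'t': 0.1, 'q': array([ 1.43407287e+00,  3.59338778e-01,  1.12076109e-02, -3.13930207e-04,
       -1.22411958e+00, -2.88118940e-01]), 'qd': array([-0.00066941, -0.00189345,  0.0017544 ,  0.00018675,  0.0004623 ,
        0.00140445]), 'joint_efforts': array([-1.14329541e-03, -5.84162951e+01,  2.93750614e+01,  7.01556936e+00,
        1.01470639e-02, -5.30965804e-05]), 'eef_pos': array([0.27805751, 0.6146237 , 0.23372506]), 'ee_rot': array([ 3.14011432e+00, -1.30341707e-04, -4.24949181e-01]), 'force': array([ 0.03378579,  0.50710768, -0.27256207]), 'moment': array([-0.03942099, -0.03696557,  0.01321958]), 'gripper_force': 0.0, 'width': 0.087604199357885}
{'mtx': array([[296.72704327,   0.        , 284.20240245],
       [  0.        , 296.72704327, 204.17615062],
       [  0.        ,   0.        ,   1.        ]]), 'mount': array([[ 4.86413320e-04, -9.65443620e-01, -2.60611551e-01,
         6.86002109e-02],
       [ 9.99999869e-01,  4.28050737e-04,  2.80702843e-04,
         7.34972338e-04],
       [-1.59447802e-04, -2.60611654e-01,  9.65443701e-01,
        -1.51452739e-01],
       [ 0.00000000e+00,  0.00000000e+00,  0.00000000e+00,
         1.00000000e+00]])}
```

View pics/scene0.png

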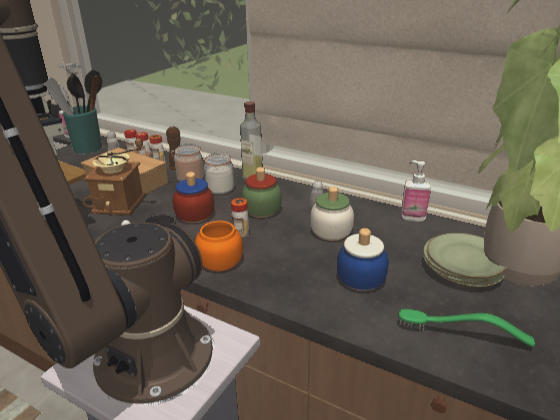

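View pics/side0.png

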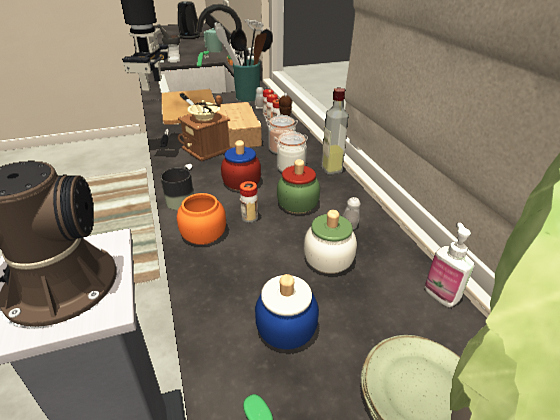

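Scene view: the blue jar (362,262) wears the white lid, the white jar (332,215) the green lid, the green jar (262,195) the red lid and the red jar (193,198) the blue lid. Look-alikes to leave alone are the open orange jar (218,245), the glass jars with pale or pink contents (188,160 and 218,175), and the spice jars by the board. The spice jar is at (239,217) and the salt shaker at (317,190).

```bash
cat > h.py <<'E'
import numpy as np, cv2
from station import arm
from scipy.spatial.transform import Rotation as R
def cloud(n):
    s=arm.get_state(); p,d=arm.grab_frame(n); m=arm.camera_model(n); K=m["mtx"]
    v,u=np.mgrid[:420,:560]
    P=np.stack([(u-K[0,2])/K[0,0]*d,(v-K[1,2])/K[1,1]*d,d],-1)
    if n=="wrist":
        T=np.eye(4);T[:3,:3]=R.from_euler("xyz",s["ee_rot"]).as_matrix();T[:3,3]=s["eef_pos"];T=T@m["mount"]
    else: T=np.linalg.inv(m["camera_from_world"])
    W=P@T[:3,:3].T+T[:3,3]; W[d<=0]=np.nan
    return p,W
E
python3 - <<'E'
from h import *
px={"scene":{"knobB":(365,236),"knobW":(333,193),"knobG":(261,174),"knobR":(191,178),"spice":(239,203),"salt":(317,185),"orange":(218,228)},
"side":{"knobB":(287,285),"knobW":(333,217),"knobG":(299,167),"knobR":(240,148),"spice":(249,186),"salt":(353,202),"orange":(202,203)}}
for n in px:
    p,W=cloud(n)
    for k,(u,v) in px[n].items():
        c=W[v-30:v+31,u-30:u+31].reshape(-1,3); c=c[~np.isnan(c[:,0])]
        near=W[v,u]
        if k.startswith("knob"): s=c[(c[:,2]>.118)&(c[:,2]<.15)&(np.hypot(*(c[:,:2]-near[:2]).T)<.03)]; 
        elif k=="orange": s=c[(c[:,2]>.09)&(c[:,2]<.1)]
        else: s=c[(c[:,2]>.06)&(c[:,2]<.12)&(np.hypot(*(c[:,:2]-near[:2]).T)<.04)]
        print(n,k,len(s),near.round(3),((s.min(0)+s.max(0))/2).round(3) if len(s) else "",s[:,2].max().round(3) if len(s) else "")
    c=W.reshape(-1,3); np.save(n+".npy",c[~np.isnan(c[:,0])])
# top-down height map
c=np.vstack([np.load("scene.npy"),np.load("side.npy")]); 
H=np.zeros((40,60));i=((c[:,0]-.2)/.02).astype(int);j=((c[:,1]+.6)/.02).astype(int)
ok=(c[:,0]>=.2)&(i<40)&(c[:,1]>=-.6)&(j<60)&(c[:,2]<.5)
np.maximum.at(H,(i[ok],j[ok]),c[ok,2])
print("rows x from .2 step .02, cols y from -.6 step .02, height cm")
for r in range(40): print("%.2f"%(.2+.02*r),"".join("%3d"%round(h*100) if h>.01 else "  ." for h in H[r]))
E
```

```text
scene knobB 129 [ 0.426 -0.278  0.131] [ 0.432 -0.274  0.131] 0.143
scene knobW 93 [ 0.589 -0.124  0.129] [ 0.594 -0.12   0.131] 0.143
scene knobG 79 [0.605 0.116 0.125] [0.608 0.122 0.13 ] 0.142
scene knobR 82 [0.478 0.277 0.13 ] [0.482 0.284 0.13 ] 0.141
scene spice 325 [0.454 0.094 0.106] [0.458 0.099 0.084] 0.107
scene salt 112 [ 0.7   -0.022  0.08 ] [ 0.704 -0.021  0.075] 0.09
scene orange 241 [0.371 0.107 0.067] [0.379 0.076 0.095] 0.1
side knobB 234 [ 0.433 -0.285  0.137] [ 0.436 -0.274  0.132] 0.145
side knobW 160 [ 0.595 -0.129  0.138] [ 0.6   -0.12   0.131] 0.145
side knobG 103 [0.609 0.112 0.13 ] [0.611 0.121 0.132] 0.145
side knobR 87 [0.487 0.275 0.127] [0.486 0.283 0.132] 0.145
side spice 378 [0.465 0.096 0.107] [0.463 0.098 0.085] 0.111
side salt 178 [ 0.703 -0.028  0.087] [ 0.71  -0.025  0.076] 0.093
side orange 340 [0.344 0.134 0.055] [0.327 0.134 0.095] 0.099
rows x from .2 step .02, cols y from -.6 step .02, height cm
0.20   .  .  .  .  .  .  .  .  .  .  .  .  .  .  .  .  .  .  .  .  .  .  .  .  .  .  .  .  .  .  .  .  .  .  .  .  .  .  .  .  .  .  .  .  .  .  .  .
[... 6590 characters left out ...]
.  .  .  .  .  .  .  .  .  .  .  .  .  .  .  .  .  .  .  .  .  .  .  .  .  .  .  .  .  .  .  .  .  .  .  .  .  .  .  .  .  .  .  .  .  .  .  .
0.94   .  .  .  .  .  .  .  .  .  .  .  .  .  .  .  .  .  .  .  .  .  .  .  .  .  .  .  .  .  .  .  .  .  .  .  .  .  .  .  .  .  .  .  .  .  .  .  .  .  .  .  .  .  .  .  .  .  .  .  .
0.96   .  .  .  .  .  .  .  .  .  .  .  .  .  .  .  .  .  .  .  .  .  .  .  .  .  .  .  .  .  .  .  .  .  .  .  .  .  .  .  .  .  .  .  .  .  .  .  .  .  .  .  .  .  .  .  .  .  .  .  .
0.98   .  .  .  .  .  .  .  .  .  .  .  .  .  .  .  .  .  .  .  .  .  .  .  .  .  .  .  .  .  .  .  .  .  .  .  .  .  .  .  .  .  .  .  .  .  .  .  .  .  .  .  .  .  .  .  .  .  .  .  .
```

Call:
move_arm --rows "0 0 -8.1 0 0 -0.03 0.06; 0 0 -8.1 0 0 -0.03 0.06; 0 0 -8.15 0 0 -0.03 0.06; 0 0 0 0.05 0.055 0 0.06; 0 0 0 0.05 0.055 0 0.06; 0 0 0 0.05 0.055 0 0.06; 0 0 0 0.03 0.055 0 0.06; 0 0 0 0 0.05 0 0.06"

```text
t: 1.2
eef_pos: [0.4357, 0.3692, 0.3238]
ee_rot: [3.14, 0.0, -0.002]
force: [-0.0, -0.6, 0.4]
width: 0.06
gripper_force: 0.0
```

Call:
move_arm --rows "0 0 0 0 0.06 0 0.06; 0 0 0 0 0.06 0 0.06; 0 0 0 0 0.06 0 0.06; 0 0 0 0 0.06 0 0.06; 0 0 0 0 0.06 0 0.06; 0 0 0 0 0.06 0 0.06; 0 0 0 0 0.06 0 0.06; 0 0 0 0 0.06 0 0.06"

```text
t: 2.2
eef_pos: [0.4339, -0.1104, 0.3249]
ee_rot: [-3.141, -0.001, 0.001]
force: [0.9, 0.7, 0.6]
width: 0.0601
gripper_force: 0.0
```

Call:
move_arm --rows "0 0 0 0 0.055 -0.0 0.06; 0 0 0 -0.015 0.05 0.04 0.06; 0 0 0 -0.015 0.03 0.04 0.06; 0 0 0 0 0 0 0.06; 0 0 0 0 0 0 0.06"

```text
t: 2.82
eef_pos: [0.4055, -0.2413, 0.2472]
ee_rot: [3.141, -0.001, -0.0]
force: [-0.2, -0.6, 1.0]
width: 0.0601
gripper_force: 0.0
```

Run:
```python
from h import *
s=arm.get_state(); print(s["q"].round(2),s["eef_pos"].round(4))
p,W=cloud("wrist"); cv2.imwrite("pics/w1.png",p)
c=W.reshape(-1,3)
k=c[(c[:,2]>.12)&(c[:,2]<.148)&(np.hypot(c[:,0]-.434,c[:,1]+.274)<.03)]
print("knob",len(k),((k.min(0)+k.max(0))/2).round(4),k[:,2].max())
d=c[(c[:,2]>.095)&(c[:,2]<.112)&(np.hypot(c[:,0]-.434,c[:,1]+.274)<.08)]
(x,y),r=cv2.minEnclosingCircle(d[:,:2].astype(np.float32));print("disc",x,y,r)
b=c[(c[:,2]>.03)&(c[:,2]<.08)&(np.hypot(c[:,0]-.434,c[:,1]+.274)<.09)]
(x,y),r=cv2.minEnclosingCircle(b[:,:2].astype(np.float32));print("belly",x,y,r)
```

```text
[-0.12  0.01 -0.4   0.   -1.16  1.69] [ 0.4055 -0.2413  0.2472]
knob 765 [ 0.4345 -0.2733  0.1323] 0.14453444097180546
disc 0.4345133304595947 -0.27337348461151123 0.04699310287833214
belly 0.4354677200317383 -0.2735806405544281 0.06112076714634895
```

Call:
move_arm --rows "0 0 0 0.029 0.032 0 0.06; 0 0 0 0 0 0.04 0.06; 0 0 0 0 0 0.04 0.06; 0 0 0 0 0 0 0.06; 0 0 0 0 0 0 0.06"

```text
t: 3.5
eef_pos: [0.4358, -0.2731, 0.1687]
ee_rot: [3.14, -0.002, 0.002]
force: [0.3, 0.1, 0.5]
width: 0.0604
gripper_force: 0.0
```

Down 0.052 to z≈0.117, close, lift, then to the parking spot (0.45, −0.06).

Call:
move_arm --rows "0 0 0 -0.001 0 0.03 0.06; 0 0 0 0 0 0.022 0.06; 0 0 0 0 0 0 0.06; 0 0 0 0 0 0 0.0; 0 0 0 0 0 0 0; 0 0 0 0 0 0 0; 0 0 0 0 0 0 0" --squeeze 25

```text
t: 4.38
eef_pos: [0.4334, -0.2732, 0.115]
ee_rot: [3.141, -0.001, 0.0]
force: [-0.3, 1.3, 4.4]
width: 0.0268
gripper_force: 25.1
```

Call:
move_arm --rows "0 0 0 0 0 -0.02 0; 0 0 0 0 0 -0.04 0; 0 0 0 0 0 -0.04 0; 0 0 0 0 0 0 0"

```text
t: 4.88
eef_pos: [0.4347, -0.2737, 0.2176]
ee_rot: [3.14, -0.005, 0.0]
force: [0.1, -0.7, -1.4]
width: 0.0265
gripper_force: 25.0
```

Call:
move_arm --rows "0 0 0 0.005 -0.05 0 0; 0 0 0 0.005 -0.06 0 0; 0 0 0 0.005 -0.06 0 0; 0 0 0 0 -0.044 0 0; 0 0 0 0 0 0.04 0; 0 0 0 0 0 0.04 0; 0 0 0 0 0 0.03 0; 0 0 0 0 0 0 0"

```text
t: 5.88
eef_pos: [0.4456, -0.0597, 0.102]
ee_rot: [3.14, 0.006, -0.0]
force: [-0.8, 0.7, -1.4]
width: 0.0263
gripper_force: 25.0
```

Call:
move_arm --rows "0 0 0 0 0 0.03 0; 0 0 0 0 0 0.015 0; 0 0 0 0 0 0.01 0; 0 0 0 0 0 0 0"

```text
t: 6.38
eef_pos: [0.4482, -0.0592, 0.0497]
ee_rot: [3.141, 0.0, 0.0]
force: [0.8, -0.9, -1.3]
width: 0.0263
gripper_force: 25.0
```

Call:
move_arm --rows "0 0 0 0 0 0.008 0; 0 0 0 0 0 0.004 0; 0 0 0 0 0 0.002 0; 0 0 0 0 0 0 0; 0 0 0 0 0 0 0"

```text
t: 7.0
eef_pos: [0.4482, -0.0591, 0.0357]
ee_rot: [-3.142, -0.0, 0.0]
force: [-0.0, -0.8, -1.9]
width: 0.0263
gripper_force: 25.0
```

Call:
move_arm --rows "0 0 0 0 0 0.0015 0; 0 0 0 0 0 0.0015 0; 0 0 0 0 0 0 0; 0 0 0 0 0 0 0"

```text
t: 7.5
eef_pos: [0.4484, -0.0591, 0.0338]
ee_rot: [3.141, -0.001, 0.001]
force: [-5.9, 1.1, 18.9]
width: 0.0263
gripper_force: 25.0
```

Call:
move_arm --rows "0 0 0 0 0 -0.001 0.06; 0 0 0 0 0 0 0.06; 0 0 0 0 0 -0.03 0.06; 0 0 0 0 0 -0.06 0.06; 0 0 0 0 0 -0.06 0.06; 0 0 0 0 0 -0.06 0.06; 0 0 0 0 0 0 0.06"

```text
t: 8.38
eef_pos: [0.4508, -0.0588, 0.2484]
ee_rot: [-3.14, -0.009, 0.001]
force: [0.6, -0.7, -1.0]
width: 0.0602
gripper_force: 0.0
```

```bash
cat >> h.py <<'E'
from scipy.optimize import least_squares
def circ(d):
    f=least_squares(lambda a:np.hypot(d[:,0]-a[0],d[:,1]-a[1])-a[2],[*d[:,:2].mean(0),.04],loss="soft_l1",f_scale=.003)
    return f.x.round(4)
def meas(n,x,y,W=None):
    if W is None: p,W=cloud(n); cv2.imwrite(f"pics/{n}_{arm.get_state()['t']:.1f}.png",p)
    c=W.reshape(-1,3); c=c[~np.isnan(c[:,0])]; c=c[np.hypot(c[:,0]-x,c[:,1]-y)<.075]
    rim=c[(c[:,2]>.089)&(c[:,2]<.1)]; k=c[(c[:,2]>.12)&(c[:,2]<.148)]; dd=c[(c[:,2]>.1)&(c[:,2]<.112)]
    print(n,"rim",len(rim), circ(rim) if len(rim)>20 else "","knob",len(k),((k.min(0)+k.max(0))/2).round(4) if len(k)>10 else "","discZ",len(dd),end=" ")
    if len(dd)>20:
        (u,v),r=cv2.minEnclosingCircle(dd[:,:2].astype(np.float32));print("disc",round(u,4),round(v,4),round(r,4),end="")
    print()
E
python3 - <<'E'
from h import *
print(arm.get_state()["eef_pos"])
for n in ("scene","side","wrist"):meas(n,.435,-.273)
p,W=cloud("wrist"); c=W.reshape(-1,3)
d=c[(c[:,2]>.012)&(c[:,2]<.07)&(np.hypot(c[:,0]-.448,c[:,1]+.059)<.07)]
k=d[d[:,2]>.04]; d=d[d[:,2]<.03]
print(cv2.minEnclosingCircle(d[:,:2].astype(np.float32)),d[:,2].max(),((k.min(0)+k.max(0))/2),k[:,2].max())
E
```

```text
[ 0.45078664 -0.0587748   0.24842597]
scene rim 260 [ 0.4339 -0.2737  0.0415] knob 0  discZ 0 
side rim 555 [ 0.4369 -0.2749  0.0416] knob 0  discZ 0 
wrist rim 1661 [ 0.4364 -0.2717  0.0414] knob 0  discZ 0 
((0.449349045753479, -0.059674784541130066), 0.04685521870851517) 0.029812670301614996 [ 0.44998406 -0.05953927  0.05257116] 0.06455037188479107
```

Call:
move_arm --rows "0 0 0 0.005 -0.055 0 0.06; 0 0 0 0.005 -0.06 0 0.06; 0 0 0 0.005 -0.06 0 0.06; 0 0 0 0.005 -0.06 0 0.06; 0 0 0 0.005 -0.06 0 0.06; 0 0 0 0 -0.04 0 0.06; 0 0 0 0 0 0 0.06; 0 0 0 0 0 0 0.06"

```text
t: 9.57
eef_pos: [0.4725, 0.2754, 0.2419]
ee_rot: [3.139, 0.002, 0.001]
force: [0.2, -0.3, 1.2]
width: 0.0598
gripper_force: 0.0
```

Run:
```python
from h import *
print(arm.get_state()["eef_pos"]); meas("wrist",.485,.284)
```

```text
[0.4725075  0.27538235 0.24193925]
wrist rim 3  knob 770 [0.4861 0.2857 0.1323] discZ 6007 disc 0.4856 0.286 0.047
```

Shift x +0.013, y(world) +0.010; down 0.125 in two calls' worth.

Call:
move_arm --rows "0 0 0 0.013 -0.010 0.01 0.06; 0 0 0 0 0 0.04 0.06; 0 0 0 0 0 0.04 0.06; 0 0 0 0 0 0.02 0.06; 0 0 0 0 0 0 0.06; 0 0 0 0 0 0 0.06"

```text
t: 10.38
eef_pos: [0.4869, 0.286, 0.1343]
ee_rot: [-3.141, -0.001, -0.0]
force: [-0.0, 1.3, -0.3]
width: 0.0601
gripper_force: 0.0
```

Call:
move_arm --rows "0 0 0 -0.001 0 0.017 0.06; 0 0 0 0 0 0 0.06; 0 0 0 0 0 0 0.0; 0 0 0 0 0 0 0; 0 0 0 0 0 0 0; 0 0 0 0 0 0 0" --squeeze 25

```text
t: 11.12
eef_pos: [0.4852, 0.286, 0.1168]
ee_rot: [-3.141, -0.0, 0.0]
force: [-0.7, -0.6, 2.4]
width: 0.0263
gripper_force: 25.1
```

Call:
move_arm --rows "0 0 0 0 0 -0.02 0; 0 0 0 0 0 -0.04 0; 0 0 0 0 0 -0.04 0; 0 0 0 0 0.05 -0.01 0; 0 0 0 0 0.06 0 0; 0 0 0 0 0.06 0 0; 0 0 0 -0.01 0.06 0 0; 0 0 0 -0.01 0.06 0 0"

```text
t: 12.12
eef_pos: [0.4642, -0.0059, 0.2264]
ee_rot: [-3.142, 0.0, 0.001]
force: [0.6, -0.6, -1.6]
width: 0.0267
gripper_force: 25.0
```

Call:
move_arm --rows "0 0 0 -0.01 0.06 0 0; 0 0 0 -0.01 0.06 0 0; 0 0 0 -0.01 0.06 0 0; 0 0 0 0 0.06 0 0; 0 0 0 0 0.03 0 0; 0 0 0 0 0 0 0; 0 0 0 0 0 0 0"

```text
t: 13.0
eef_pos: [0.4348, -0.2739, 0.2262]
ee_rot: [-3.141, 0.001, -0.001]
force: [-0.2, -0.4, -2.0]
width: 0.026
gripper_force: 25.0
```

Call:
move_arm --rows "0 0 0 0.0005 -0.001 0.04 0; 0 0 0 0 0 0.03 0; 0 0 0 0 0 0.015 0; 0 0 0 0 0 0.01 0; 0 0 0 0 0 0.004 0; 0 0 0 0 0 0.004 0; 0 0 0 0 0 0 0; 0 0 0 0 0 0 0"

```text
t: 14.0
eef_pos: [0.4359, -0.2732, 0.124]
ee_rot: [3.141, -0.001, 0.0]
force: [0.1, -0.7, -1.3]
width: 0.0263
gripper_force: 25.0
```

Call:
move_arm --rows "0 0 0 0 0 0.004 0; 0 0 0 0 0 0.002 0; 0 0 0 0 0 0.001 0; 0 0 0 0 0 0.001 0; 0 0 0 0 0 0 0; 0 0 0 0 0 0 0"

```text
t: 14.75
eef_pos: [0.4356, -0.2732, 0.1168]
ee_rot: [3.141, -0.0, 0.001]
force: [-4.1, 4.7, 11.4]
width: 0.0261
gripper_force: 25.0
```

Call:
move_arm --rows "0 0 0 0 0 0 0.06; 0 0 0 0 0 0 0.06; 0 0 0 0 0 -0.03 0.06; 0 0 0 0 0 -0.05 0.06; 0 0 0 0 0 -0.05 0.06; 0 0 0 0 0 0 0.06"

```text
t: 15.5
eef_pos: [0.4379, -0.274, 0.2498]
ee_rot: [3.139, -0.008, 0.001]
force: [-0.1, 0.5, -0.3]
width: 0.0601
gripper_force: 0.0
```

Run:
```python
from h import *
print(arm.get_state()["eef_pos"]); meas("wrist",.435,-.273)
for n in ("scene","side"): meas(n,.485,.285)
```

```text
[ 0.43793011 -0.27397555  0.24976372]
wrist rim 9  knob 709 [ 0.4368 -0.2733  0.1322] discZ 5466 disc 0.4362 -0.2734 0.047
scene rim 145 [0.4836 0.2839 0.0409] knob 0  discZ 0 
side rim 174 [0.4871 0.2844 0.0419] knob 0  discZ 0
```

Call:
move_arm --rows "0 0 0 0.02 -0.05 0 0.06; 0 0 0 0.025 -0.055 0 0.06; 0 0 0 0.025 -0.055 0 0.06; 0 0 0 0.025 -0.055 0 0.06; 0 0 0 0.025 -0.055 0 0.06; 0 0 0 0.025 -0.055 0 0.06; 0 0 0 0.015 -0.055 0 0.06; 0 0 0 0 0 0 0.06"

```text
t: 16.65
eef_pos: [0.5957, 0.1102, 0.2428]
ee_rot: [3.14, 0.003, 0.004]
force: [-0.3, 0.1, -0.8]
width: 0.0595
gripper_force: 0.0
```

Run:
```python
from h import *
print(arm.get_state()["eef_pos"]); p,W=cloud("wrist"); meas("wrist",.61,.122,W);meas("wrist",.485,.285,W);meas("wrist",.597,-.12,W)
```

```text
[0.59573481 0.11015031 0.2427928 ]
wrist rim 3  knob 759 [0.6114 0.1225 0.1327] discZ 5996 disc 0.6111 0.1229 0.0469
wrist rim 0  knob 0  discZ 0 
wrist rim 325 [ 0.5984 -0.1197  0.0465] knob 1105 [ 0.5991 -0.1165  0.1323] discZ 5370 disc 0.599 -0.1175 0.0478
```

Call:
move_arm --rows "0 0 0 0.015 -0.0125 0.01 0.06; 0 0 0 0 0 0.04 0.06; 0 0 0 0 0 0.04 0.06; 0 0 0 0 0 0.02 0.06; 0 0 0 0 0 0 0.06; 0 0 0 0 0 0 0.06"

```text
t: 17.45
eef_pos: [0.6113, 0.119, 0.1362]
ee_rot: [-3.142, -0.001, -0.0]
force: [0.2, -0.4, 0.6]
width: 0.0602
gripper_force: 0.0
```

Call:
move_arm --rows "0 0 0 0 -0.0035 0.01 0.06; 0 0 0 0 0 0.009 0.06; 0 0 0 0 0 0 0.06; 0 0 0 0 0 0 0; 0 0 0 0 0 0 0; 0 0 0 0 0 0 0; 0 0 0 0 0 0 0" --squeeze 25

```text
t: 18.32
eef_pos: [0.6107, 0.123, 0.1167]
ee_rot: [-3.141, -0.0, 0.0]
force: [-0.3, -0.5, 0.1]
width: 0.0262
gripper_force: 25.1
```

Call:
move_arm --rows "0 0 0 0 0 -0.02 0; 0 0 0 0 0 -0.04 0; 0 0 0 0 0 -0.04 0; 0 0 0 -0.03 -0.03 -0.01 0; 0 0 0 -0.04 -0.05 0 0; 0 0 0 -0.04 -0.05 0 0; 0 0 0 -0.015 -0.032 0 0; 0 0 0 0 0 0 0"

```text
t: 19.32
eef_pos: [0.4862, 0.2845, 0.2266]
ee_rot: [-3.141, 0.0, 0.003]
force: [0.2, -1.5, -2.0]
width: 0.0261
gripper_force: 25.0
```

Call:
move_arm --rows "0 0 0 0 -0.0005 0.04 0; 0 0 0 0 0 0.03 0; 0 0 0 0 0 0.015 0; 0 0 0 0 0 0.01 0; 0 0 0 0 0 0.004 0; 0 0 0 0 0 0.004 0; 0 0 0 0 0 0 0; 0 0 0 0 0 0 0"

```text
t: 20.32
eef_pos: [0.4877, 0.2832, 0.124]
ee_rot: [-3.141, -0.001, 0.0]
force: [-0.2, -0.4, -1.1]
width: 0.0262
gripper_force: 25.0
```

Call:
move_arm --rows "0 0 0 -0.0015 -0.002 0.004 0; 0 0 0 0 0 0.002 0; 0 0 0 0 0 0.001 0; 0 0 0 0 0 0.001 0; 0 0 0 0 0 0 0; 0 0 0 0 0 0 0"

```text
t: 21.08
eef_pos: [0.4859, 0.285, 0.1167]
ee_rot: [-3.141, -0.0, 0.001]
force: [-5.4, -1.4, 8.4]
width: 0.0262
gripper_force: 25.0
```

Seated; release, rise, check, go to the white jar (0.599, −0.118).

Call:
move_arm --rows "0 0 0 0 0 0 0.06; 0 0 0 0 0 0 0.06; 0 0 0 0 0 -0.03 0.06; 0 0 0 0 0 -0.05 0.06; 0 0 0 0 0 -0.05 0.06; 0 0 0 0 0 0 0.06"

```text
t: 21.82
eef_pos: [0.4879, 0.2865, 0.2501]
ee_rot: [-3.136, -0.006, 0.001]
force: [-0.3, -0.1, -1.0]
width: 0.0598
gripper_force: 0.0
```

Run:
```python
from h import *
print(arm.get_state()["eef_pos"]); p,W=cloud("wrist"); meas("wrist",.486,.285,W);meas("wrist",.61,.122,W)
for n in ("scene","side"): meas(n,.61,.122)
```

```text
[0.48788607 0.28645555 0.25008112]
wrist rim 5  knob 706 [0.4866 0.2844 0.1322] discZ 5466 disc 0.4863 0.2845 0.047
wrist rim 2451 [0.6109 0.1237 0.0414] knob 0  discZ 0 
scene rim 140 [0.6093 0.1215 0.0416] knob 0  discZ 0 
side rim 248 [0.6125 0.12   0.0417] knob 0  discZ 0
```

Call:
move_arm --rows "0 0 0 0.01 0.05 0 0.06; 0 0 0 0.018 0.06 0 0.06; 0 0 0 0.018 0.06 0 0.06; 0 0 0 0.018 0.06 0 0.06; 0 0 0 0.018 0.06 0 0.06; 0 0 0 0.018 0.06 0 0.06; 0 0 0 0.015 0.05 0 0.06; 0 0 0 0 0 0 0.06"

```text
t: 22.98
eef_pos: [0.6005, -0.1177, 0.243]
ee_rot: [3.141, 0.004, -0.004]
force: [0.0, 0.3, -1.0]
width: 0.0604
gripper_force: 0.0
```

Run:
```python
from h import *
print(arm.get_state()["eef_pos"]); p,W=cloud("wrist"); meas("wrist",.61,.122,W);meas("wrist",.597,-.12,W)
```

```text
[ 0.60050284 -0.11770865  0.24295404]
wrist rim 2177 [0.6117 0.12   0.0415] knob 0  discZ 0 
wrist rim 8  knob 756 [ 0.5991 -0.1182  0.1324] discZ 5708 disc 0.5986 -0.1182 0.0471
```

Call:
move_arm --rows "0 0 0 -0.0015 0 0.01 0.06; 0 0 0 0 0 0.04 0.06; 0 0 0 0 0 0.04 0.06; 0 0 0 0 0 0.02 0.06; 0 0 0 0 0 0 0.06; 0 0 0 0 0 0 0.06"

```text
t: 23.78
eef_pos: [0.5998, -0.1135, 0.1363]
ee_rot: [3.141, -0.001, 0.002]
force: [0.5, 0.6, 0.8]
width: 0.06
gripper_force: 0.0
```

Call:
move_arm --rows "0 0 0 -0.001 0.0045 0.01 0.06; 0 0 0 0 0 0.009 0.06; 0 0 0 0 0 0 0.06; 0 0 0 0 0 0 0; 0 0 0 0 0 0 0; 0 0 0 0 0 0 0; 0 0 0 0 0 0 0" --squeeze 25

```text
t: 24.65
eef_pos: [0.5984, -0.1188, 0.1167]
ee_rot: [-3.142, -0.0, 0.0]
force: [0.2, -0.4, 1.8]
width: 0.0263
gripper_force: 25.1
```

Call:
move_arm --rows "0 0 0 0 0 -0.02 0; 0 0 0 0 0 -0.04 0; 0 0 0 0 0 -0.04 0; 0 0 0 0.004 -0.05 -0.01 0; 0 0 0 0.004 -0.06 0 0; 0 0 0 0.004 -0.06 0 0; 0 0 0 0 -0.07 0 0; 0 0 0 0 0 0 0"

```text
refused, shift out of range in row 7
```

Call:
move_arm --rows "0 0 0 0 0 -0.02 0; 0 0 0 0 0 -0.04 0; 0 0 0 0 0 -0.04 0; 0 0 0 0.004 -0.06 -0.01 0; 0 0 0 0.004 -0.06 0 0; 0 0 0 0.004 -0.06 0 0; 0 0 0 0 -0.06 0 0; 0 0 0 0 0 0 0"

```text
t: 25.65
eef_pos: [0.6099, 0.1251, 0.2259]
ee_rot: [-3.141, 0.001, 0.005]
force: [-0.2, -0.6, -1.8]
width: 0.0268
gripper_force: 25.0
```

Call:
move_arm --rows "0 0 0 0 0.002 0.04 0; 0 0 0 0 0 0.03 0; 0 0 0 0 0 0.015 0; 0 0 0 0 0 0.01 0; 0 0 0 0 0 0.004 0; 0 0 0 0 0 0 0; 0 0 0 0 0 0 0"

```text
t: 26.52
eef_pos: [0.6108, 0.1194, 0.1284]
ee_rot: [-3.141, -0.001, 0.0]
force: [0.1, -0.1, -0.8]
width: 0.0264
gripper_force: 25.0
```

Call:
move_arm --rows "0 0 0 0 -0.0025 0 0; 0 0 0 0 0 0.004 0; 0 0 0 0 0 0.004 0; 0 0 0 0 0 0.002 0; 0 0 0 0 0 0.001 0; 0 0 0 0 0 0.001 0; 0 0 0 0 0 0 0; 0 0 0 0 0 0 0"

```text
t: 27.52
eef_pos: [0.6102, 0.1216, 0.1167]
ee_rot: [3.141, -0.0, 0.0]
force: [-4.2, -0.1, 7.4]
width: 0.0266
gripper_force: 25.0
```

Seated; release and go to above the parked white lid (0.450, −0.059).

Call:
move_arm --rows "0 0 0 0 0 0 0.06; 0 0 0 0 0 0 0.06; 0 0 0 0 0 -0.03 0.06; 0 0 0 0 0 -0.05 0.06; 0 0 0 0 0 -0.05 0.06; 0 0 0 0 0 0 0.06"

```text
t: 28.28
eef_pos: [0.6127, 0.1224, 0.2505]
ee_rot: [-3.139, -0.008, 0.001]
force: [-0.3, -0.2, -1.6]
width: 0.0599
gripper_force: 0.0
```

Run:
```python
from h import *
print(arm.get_state()["eef_pos"]); p,W=cloud("wrist"); meas("wrist",.61,.122,W);meas("wrist",.597,-.12,W)
for n in ("scene","side"): meas(n,.597,-.12)
```

```text
[0.61266176 0.12241572 0.2504761 ]
wrist rim 14  knob 702 [0.6106 0.1214 0.1325] discZ 5444 disc 0.6105 0.1211 0.047
wrist rim 1659 [ 0.5994 -0.1171  0.0414] knob 0  discZ 0 
scene rim 173 [ 0.5966 -0.1193  0.0414] knob 0  discZ 0 
side rim 366 [ 0.5996 -0.1204  0.0417] knob 0  discZ 0
```

Call:
move_arm --rows "0 0 0 -0.03 0.03 0 0.06; 0 0 0 -0.043 0.05 0 0.06; 0 0 0 -0.043 0.05 0 0.06; 0 0 0 -0.043 0.05 0 0.06; 0 0 0 0 0 0 0.06; 0 0 0 0 0 0 0.06"

```text
t: 29.18
eef_pos: [0.4579, -0.0507, 0.245]
ee_rot: [3.141, 0.001, -0.001]
force: [-0.4, -0.1, 0.5]
width: 0.0598
gripper_force: 0.0
```

Run:
```python
from h import *
print(arm.get_state()["eef_pos"]); p,W=cloud("wrist"); meas("wrist",.597,-.12,W); c=W.reshape(-1,3)
d=c[(c[:,2]>.012)&(c[:,2]<.07)&(np.hypot(c[:,0]-.448,c[:,1]+.059)<.07)]
k=d[d[:,2]>.04]; d=d[d[:,2]<.03]
print(cv2.minEnclosingCircle(d[:,:2].astype(np.float32)),((k.min(0)+k.max(0))/2))
```

```text
[ 0.45790749 -0.05069739  0.24500293]
wrist rim 1921 [ 0.5976 -0.1181  0.0413] knob 0  discZ 0 
((0.4492034614086151, -0.05980358272790909), 0.047096580266952515) [ 0.44961357 -0.0594829   0.05197397]
```

W ≈ (0.5985, −0.1185). Descend on the parked lid: dx −0.008, dy −0.009, dz −0.21.

Call:
move_arm --rows "0 0 0 -0.008 0.009 0.02 0.06; 0 0 0 0 0 0.05 0.06; 0 0 0 0 0 0.05 0.06; 0 0 0 0 0 0.03 0.06; 0 0 0 0 0 0.02 0.06; 0 0 0 0 0 0 0.06; 0 0 0 0 0 0 0.06"

```text
t: 30.1
eef_pos: [0.4508, -0.059, 0.0758]
ee_rot: [3.141, 0.0, 0.001]
force: [1.3, 0.1, 0.7]
width: 0.0596
gripper_force: 0.0
```

Call:
move_arm --rows "0 0 0 -0.001 0.0005 0.02 0.06; 0 0 0 0 0 0.02 0.06; 0 0 0 0 0 0 0.06; 0 0 0 0 0 0 0; 0 0 0 0 0 0 0; 0 0 0 0 0 0 0; 0 0 0 0 0 0 0" --squeeze 25

```text
t: 30.98
eef_pos: [0.4494, -0.0599, 0.0359]
ee_rot: [-3.141, -0.001, 0.0]
force: [-1.5, 1.5, 0.5]
width: 0.0264
gripper_force: 25.1
```

Call:
move_arm --rows "0 0 0 0 0 -0.02 0; 0 0 0 0 0 -0.05 0; 0 0 0 0 0 -0.06 0; 0 0 0 0 0 -0.06 0; 0 0 0 0.04 0.02 0 0; 0 0 0 0.055 0.02 0 0; 0 0 0 0.055 0.02 0 0; 0 0 0 0 0 0 0"

```text
t: 31.98
eef_pos: [0.6013, -0.1212, 0.2228]
ee_rot: [3.141, 0.004, -0.002]
force: [0.7, 0.2, -2.2]
width: 0.0264
gripper_force: 25.0
```

Call:
move_arm --rows "0 0 0 -0.001 -0.002 0.04 0; 0 0 0 0 0 0.03 0; 0 0 0 0 0 0.015 0; 0 0 0 0 0 0.008 0; 0 0 0 0 0 0 0; 0 0 0 0 0 0 0"

```text
t: 32.72
eef_pos: [0.5988, -0.1179, 0.1337]
ee_rot: [3.142, -0.002, 0.0]
force: [0.7, -1.5, -0.7]
width: 0.0264
gripper_force: 25.0
```

Call:
move_arm --rows "0 0 0 0 0 0.006 0; 0 0 0 0 0 0.004 0; 0 0 0 0 0 0.004 0; 0 0 0 0 0 0.002 0; 0 0 0 0 0 0.0015 0; 0 0 0 0 0 0 0; 0 0 0 0 0 0 0"

```text
t: 33.6
eef_pos: [0.5985, -0.1179, 0.1166]
ee_rot: [3.141, -0.001, 0.001]
force: [-3.8, 3.1, 9.0]
width: 0.0263
gripper_force: 25.0
```

Seated; release, rise well clear and check everything.

Call:
move_arm --rows "0 0 0 0 0 0 0.06; 0 0 0 0 0 0 0.06; 0 0 0 0 0 -0.03 0.06; 0 0 0 0 0 -0.05 0.06; 0 0 0 0 0 -0.06 0.06; 0 0 0 0 0 -0.06 0.06; 0 0 0 0 0 0 0.06"

```text
t: 34.48
eef_pos: [0.6003, -0.1184, 0.321]
ee_rot: [3.141, -0.01, 0.0]
force: [0.2, 0.2, -1.6]
width: 0.0598
gripper_force: 0.0
```

Run:
```python
from h import *
for n in ("scene","side"):
    p,W=cloud(n); cv2.imwrite(f"pics/{n}_end.png",p); c=W.reshape(-1,3)
    for k,x,y in (("B",.435,-.273),("R",.486,.285),("G",.61,.122),("W",.598,-.118)):
        d=c[(np.hypot(c[:,0]-x,c[:,1]-y)<.044)&(np.hypot(c[:,0]-x,c[:,1]-y)>.024)&(c[:,2]>.098)&(c[:,2]<.112)]
        a=np.linalg.lstsq(np.c_[d[:,0]-x,d[:,1]-y,np.ones(len(d))],d[:,2],rcond=None)[0]
        print(n,k,len(d),"tilt deg",np.degrees(a[:2]).round(1),"z",a[2].round(4))
print(arm.get_state()["eef_pos"])
```

```text
scene B 399 tilt deg [ 0.5 -0.1] z 0.1031
scene R 201 tilt deg [0.3 0.1] z 0.1024
scene G 196 tilt deg [ 0.2 -0.2] z 0.1025
scene W 253 tilt deg [0.6 0.1] z 0.1027
side B 873 tilt deg [0.7 0.4] z 0.1055
side R 210 tilt deg [0.6 0.3] z 0.1065
side G 270 tilt deg [1.1 0.6] z 0.1063
side W 484 tilt deg [0.8 0.5] z 0.1059
[ 0.59813851 -0.11786689  0.31549554]
```

View pics/side_end.png

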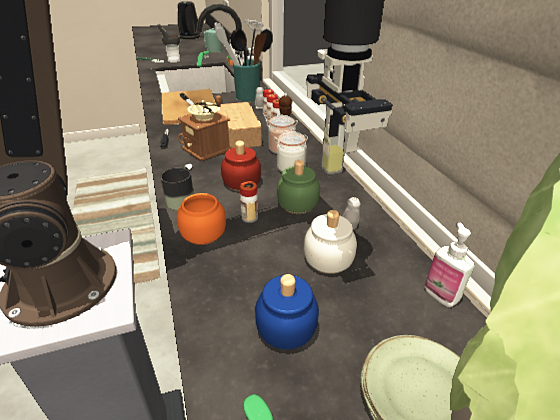

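The side view shows all four lids on the jars of their own colour, and the plane fits put them level at about the right height: blue (287,310), white (331,243), green (299,188), red (240,168). The spice jar (249,203) and salt shaker (353,212) still stand where they were.

```bash
python3 -c "
from station import arm
print(arm.job_done())"
```

```text
the job is handed in; nothing more can be done
None
```

Every jar now wears the lid of its own colour, seated and level. The jars, spice jar and salt shaker stand where they were, and the job was handed in at about 35 s of the 128 s limit; the hand-in returned no verdict.

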